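Lock the key into its rack slot with the sprung slide

TASK

Lock the house key into the rack: push the sprung slide of the slot in which the key lies well past its stop pin, then let it go so that it springs back and latches at mid position. Just push the tab with the fingertips; nothing is to be picked up, and the other two slides, the things in the slots and everything else on the console stay as they are. Finish with the robot clear of everything.

Things in the scene. Friction and masses are not known exactly. Their poses are not given: they have to be found in the camera images.
- rack: Fixed key rack of brown wood lying flat, 240 (its x) x 260 mm (its y), deck 20 mm high. Origin: centre of underside. +x runs from the push tabs to the slots, away from the robot (yaw up to 0.45 rad); +y is left. Three slots side by side at y = +80 (left), 0 (middle), -80 mm (right), each 106 x 42 mm, from x = 2 to 108 mm, floor 8 mm up. A steel slide lies before each slot.
- key_mid (a point): Centre of the loose house key: steel, 64 mm long, 4 mm thick, round bow 29 mm across with a small hole towards the slide, 9 mm wide toothed blade. It lies flat in one of the three slots (which one varies), centred about 55 mm along the rack's +x. 20 g.
- opener_mid (a point): Centre of the chrome bottle opener, 83 x 36 x 5 mm, square head with a big opening and a straight handle, lying in another slot. Leave alone.
- stick_mid (a point): Centre of the dark metal memory stick, 53 x 19 x 8 mm, lying in the third slot. Leave alone.
- dish: White porcelain dish, 110 mm across, 30 mm high, beside the rack's left edge. Leave alone.
- torch: Orange plastic torch lying beyond the rack's far edge, about 147 mm long, 44 mm thick. Leave alone.
- jar: Glass jar with metal screw lid, 72 mm across, 100 mm high, beside the rack's right edge. Leave alone.
- spec_case: Grey spectacle case, 155 x 58 x 36 mm, on the right side of the console. Leave alone.
- clothes_brush: Small brush with a wooden handle lying on the left side of the console. Leave alone.
- slot_left (a point): Centre of the floor of the left slot (rack frame x 55, y 80, z 8 mm); its axes are the rack's.
- tab_left (a point): Middle of the near (-x) face of the left slide's upright push tab, 45 mm up; moves with the slide, axes as the rack's. Tab: 34 mm wide (y), 10 mm thick (x), top 62 mm up. At rest this face is at rack x = -55 mm, y = 80; before it only bare deck (20 mm high) to x = -120. Push this face to +x with fingertips 28 to 45 mm above the console.
- slide_left (a joint): Travel of the left slide to the rack's +x, m: 0 at rest, 0.055 at the end stop. Spring back: 2.4 N at 0, 5.7 N at the end. Its tooth passes a small sprung brass stop pin (rack x 13.5 mm, 28 mm left of the slot's centre, 32 mm high) at about 0.032; let go beyond that, it springs back and latches on the pin at about 0.030, covering 30 mm of the slot; let go sooner, it returns to 0.
- slot_middle (a point): Centre of the floor of the middle slot (rack frame x 55, y 0, z 8 mm); its axes are the rack's.
- tab_middle (a point): Middle of the near (-x) face of the middle slide's upright push tab, 45 mm up; moves with the slide, axes as the rack's. Tab: 34 mm wide (y), 10 mm thick (x), top 62 mm up. At rest this face is at rack x = -55 mm, y = 0; before it only bare deck (20 mm high) to x = -120. Push this face to +x with fingertips 28 to 45 mm above the console.
- slide_middle (a joint): Travel of the middle slide to the rack's +x, m: 0 at rest, 0.055 at the end stop. Spring back: 2.4 N at 0, 5.7 N at the end. Its tooth passes a small sprung brass stop pin (rack x 13.5 mm, 28 mm left of the slot's centre, 32 mm high) at about 0.032; let go beyond that, it springs back and latches on the pin at about 0.030, covering 30 mm of the slot; let go sooner, it returns to 0.
- slot_right (a point): Centre of the floor of the right slot (rack frame x 55, y -80, z 8 mm); its axes are the rack's.
- tab_right (a point): Middle of the near (-x) face of the right slide's upright push tab, 45 mm up; moves with the slide, axes as the rack's. Tab: 34 mm wide (y), 10 mm thick (x), top 62 mm up. At rest this face is at rack x = -55 mm, y = -80; before it only bare deck (20 mm high) to x = -120. Push this face to +x with fingertips 28 to 45 mm above the console.
- slide_right (a joint): Travel of the right slide to the rack's +x, m: 0 at rest, 0.055 at the end stop. Spring back: 2.4 N at 0, 5.7 N at the end. Its tooth passes a small sprung brass stop pin (rack x 13.5 mm, 28 mm left of the slot's centre, 32 mm high) at about 0.032; let go beyond that, it springs back and latches on the pin at about 0.030, covering 30 mm of the slot; let go sooner, it returns to 0.
Not all that is in view belongs to the job. Leave any pink or turquoise look-alike of the part that bears key_mid alone.

How it is judged:
On the way, in this order (a step that is already met when the one before it is completed fails the run):
1. the slide of the key's slot is pushed well past its stop pin (beyond 34 mm) by the fingers (((horizontal distance between key_mid and slot_left below 0.03 m and value of joint slide_left above 0.034 m and contact force between the fingers and slide_left above 0.3 N) or (horizontal distance between key_mid and slot_middle below 0.03 m and value of joint slide_middle above 0.034 m and contact force between the fingers and slide_middle above 0.3 N) or (horizontal distance between key_mid and slot_right below 0.03 m and value of joint slide_right above 0.034 m and contact force between the fingers and slide_right above 0.3 N))), for 0.04 s.
2. the slide is let go, has sprung back and rests on its pin at mid position (((horizontal distance between key_mid and slot_left below 0.03 m and value of joint slide_left between 0.026 and 0.0345 m and contact force between the fingers and slide_left below 0.2 N) or (horizontal distance between key_mid and slot_middle below 0.03 m and value of joint slide_middle between 0.026 and 0.0345 m and contact force between the fingers and slide_middle below 0.2 N) or (horizontal distance between key_mid and slot_right below 0.03 m and value of joint slide_right between 0.026 and 0.0345 m and contact force between the fingers and slide_right below 0.2 N))), for 0.2 s.
At the end, for the whole second after the job is handed in: The slide of the key's slot rests latched at mid position (26 to 34.5 mm), not moving and not touched; the other two slides are at rest (under 6 mm); key, opener and stick within 10 mm and all other things within 20 mm of where they started (((horizontal distance between key_mid and slot_left below 0.03 m and value of joint slide_left between 0.026 and 0.0345 m and velocity of joint slide_left between -0.01 and 0.01 m/s and value of joint each of slide_middle, slide_right below 0.006 m) or (horizontal distance between key_mid and slot_middle below 0.03 m and value of joint slide_middle between 0.026 and 0.0345 m and velocity of joint slide_middle between -0.01 and 0.01 m/s and value of joint each of slide_left, slide_right below 0.006 m) or (horizontal distance between key_mid and slot_right below 0.03 m and value of joint slide_right between 0.026 and 0.0345 m and velocity of joint slide_right between -0.01 and 0.01 m/s and value of joint each of slide_left, slide_middle below 0.006 m)) and distance of each of key_mid, opener_mid, stick_mid from where it was at the start of the episode below 0.01 m and distance of each of dish, torch, jar, spec_case, clothes_brush from where it was at the start of the episode below 0.02 m).
It fails at once if the key, opener or stick is lifted, carried or shoved by more than 10 mm (distance of any of key_mid, opener_mid, stick_mid from where it was at the start of the episode above 0.01 m).
It fails at once if a slide of a slot without the key is pushed by more than 10 mm ((not (horizontal distance between key_mid and slot_left below 0.03 m) and value of joint slide_left above 0.01 m) or (not (horizontal distance between key_mid and slot_middle below 0.03 m) and value of joint slide_middle above 0.01 m) or (not (horizontal distance between key_mid and slot_right below 0.03 m) and value of joint slide_right above 0.01 m)).
It fails at once if another thing on the console is moved by more than 20 mm (distance of any of dish, torch, jar, spec_case, clothes_brush from where it was at the start of the episode above 0.02 m).
It also fails if it takes over 35 s, if anything falls off the work surface, if the arm or the gripper's body presses on something with over 40 N, if the wrist force passes 120 N, or if a joint passes its speed limit or range.

ROBOT

A 6-joint arm with a two-finger parallel gripper is mounted at the origin on the work surface. World frame = base frame: x ahead of the robot, y to its left, z up, the work surface at z = 0. Lengths are in m, angles in rad, forces in N, time in s.
With the tool pointing down it reaches from about 0.35 to 0.725 m from the base axis. Payload 4.3 kg.
Tool frame: the origin (TCP) lies between the finger pads; the fingertips stand 22 mm ahead of it and the grasp point (between the pads) lies 3 mm ahead of it; z points along the fingers, y is the line along which they close (so a half turn about z gives the same grasp; the last joint's range is limited). The gripper opens to 85 mm and grips with 20 to 120 N. Pads are 22 mm wide; open, the fingers measure 114 mm over their backs; the gripper's body (76 mm by 85 mm) begins 54 mm behind the grasp point. The pads swing forward as they close: fully open they stand 13 mm farther back than shut.
Start: joints at [1.124, 0.377, 0.081, 1.274, 0, 1.46], TCP at [0.19, 0.543, 0.253] pointing down, gripper open.
Joint ranges: [-2.72, 2.72], [-0.84, 1.66], [-1.02, 1.22], [-1.77, 2.12], [-1.37, 1.28], [-3.14, 3.14]. Speed limits (rad/s): [2.57, 2.57, 3.14, 3.14, 3.14, 3.14].

INTERFACE

Orientations are given as a rotation vector (axis times angle).
In Python, from bench import * gives the robot as it stands.
- The arm moves only by the tool apply_moves, never from a script. Its argument "motion" is a list of rows, each an object with "travel": the shift along the tool's x, y, z in mm, a list of three; "turn": the turn, a rotation vector about the tool's x, y, z in rad, a list of three; "claw": the closure, from -1 (fully open) to 1 (shut). In form: [{"travel": [dx, dy, dz], "turn": [wx, wy, wz], "claw": claw}, ...]. A call has 1 to 20 rows; each row shifts and turns the commanded pose from where the row before left it, along the tool's axes as they then stand; what a row does not reach is not made up. A row lasts 1/12 s, in which the tool goes at most 41.7 mm and 7.16 degrees, less where a joint would pass 70% of its speed; a pose out of reach is approached as far as the arm can. A call with a gripper value outside its range is refused whole. The fingers move at their own pace and stop on an object; the grip force is fixed at half the most. Time passes only in rows, so rows that do not move let the fingers close. It gives the time, the measured TCP pose, the force, the opening and the grip force at its end, in the units of the state.
- read_state(): the state, without advancing time (a new reading comes with each control period).
- grab_frame(name): name is "side" or "top" or "wrist"; returns the picture (400x640x3 uint8, blue, green, red); there is no depth.
- get_calibration(name): a dict with "fx", "fy", "cx", "cy" (pixels), "k1" (the pictures are not rectified: a ray, as slopes to the right and down, at radius r is drawn at 1 + k1 r^2 times it, then the intrinsics apply), "R" (3x3) and "t" (3): a world point X has camera coordinates R X + t; the wrist camera has in their place "tool_from_camera" (4x4, takes a point from camera to tool coordinates, whose origin is the TCP and whose axes are the flange's). Camera axes: x right, y down, z forward; pixel columns grow to the right and rows downward; lengths in m; the calibration is good to about 2 mm. A picture is of the moment at which its call begins: read the wrist's pose just before it. get_calibration takes no time and is no camera call.
- job_done(): hands the job in; it is judged then, once.
Trained networks look in the newest picture that a camera, given by its name, has taken for a name from the list of things; names that differ only in an ending like _2 or _b are one class to them, and where a whole thing is asked for, a point or a joint stands for the part that bears it (a point fixed in the world has none). Each returns a list of dicts, best first, with "p" (0 to 1); they miss things now and then, are a little off and sometimes report something else, mostly with a low value. They report only what shows in the picture. A call takes as long as a camera call. They do not tell look-alikes from the thing itself.
- boxes_of(camera, name): "centre" ([row, column] in pixels, amid what is visible of it).
- outline_of(camera, name): "pixels" (400x640 bool, what is visible of it) and "centre" ([row, column] in pixels, amid what is visible of it).
- pinpoint(camera, name): "centre" ([row, column] in pixels: a listed point, or the origin of a listed thing).
The state is a dict: "t": time; "joint_positions": joint angles; "qvel": joint speeds; "tau": joint torques, N m; "tool_pos": TCP position; "ee_rot": TCP orientation; "wrist_force": force on the tool from outside, world axes, zero at the start; "ft_torque": the same for the moment, N m; "finger_gap": finger opening in m; "grip_force": force on a finger pad.
Only numpy, scipy, OpenCV 4.12 (cv2) and the standard library are available. Lean on these libraries where they do the work, as an engineer would, in place of code of your own. Each camera call takes 0.05 s, during which the arm holds its last target. There are 200 camera calls.

## Working session

There is one attempt and no reset: what is moved stays moved. The work goes in short steps, Python scripts to look and compute and a tool call to move; the robot and the scene stay as the last step left them, time stands still between calls to the robot, and variables do not carry over. Pictures are saved under pics/ and viewed, at most 10 in all, crops included, and the job is handed in when it is done.

Besides the shell and the picture viewer there is one more tool, called after "Call:" as name(argument=value, ...) on one line, values as JSON. apply_moves: Moves the arm, as the interface text tells. Its arguments: {"type":"object","properties":{"motion":{"type":"array"}},"required":["motion"]}

```bash
mkdir -p pics; cat > h.py <<'E'
from bench import *
import numpy as np, cv2
from scipy.spatial.transform import Rotation as Rn
def campose(name,st=None):
    c=get_calibration(name)
    if name=="wrist":
        T=np.array(c["tool_from_camera"]); W=np.eye(4); W[:3,:3]=Rn.from_rotvec(st["ee_rot"]).as_matrix(); W[:3,3]=st["tool_pos"]
        M=np.linalg.inv(W@T); return c,M[:3,:3],M[:3,3]
    return c,np.array(c["R"]),np.array(c["t"])
def ray(name,rc,st=None):
    c,R,t=campose(name,st)
    K=np.array([[c["fx"],0,c["cx"]],[0,c["fy"],c["cy"]],[0,0,1]])
    u=cv2.undistortPoints(np.array([[[rc[1],rc[0]]]],float),K,np.array([c["k1"],0,0,0.]))[0,0]
    # picture: d = u(1+k1 r^2), OpenCV convention
    return -R.T@t, R.T@np.array([u[0],u[1],1])
def onz(name,rc,z,st=None):
    o,d=ray(name,rc,st); return o+d*(z-o[2])/d[2]
def meet(r):
    A=sum(np.eye(3)-np.outer(d,d)/(d@d) for o,d in r); b=sum((np.eye(3)-np.outer(d,d)/(d@d))@o for o,d in r)
    return np.linalg.solve(A,b)
def proj(name,X,st=None):
    c,R,t=campose(name,st); p=R@np.array(X)+t; u=p[:2]/p[2]; u=u*(1+c["k1"]*(u@u)); return np.array([c["fy"]*u[1]+c["cy"],c["fx"]*u[0]+c["cx"]])
E
cat > a.py <<'E'
from h import *
np.set_printoptions(precision=3,suppress=True)
s=read_state(); print(s["tool_pos"],s["ee_rot"])
for c in ["top","side"]:
    cv2.imwrite(f"pics/{c}0.png",grab_frame(c))
    for n in ["rack","key_mid","opener_mid","stick_mid","tab_left","tab_middle","tab_right","slot_left","slot_middle","slot_right","jar","dish"]:
        for d in pinpoint(c,n)[:3]:
            print(c,n,round(d["p"],2),np.round(d["centre"]), onz(c,d["centre"],0.045 if "tab" in n else 0.01))
E
python3 a.py
```

```text
[0.19  0.542 0.252] [-0.526 -3.097  0.003]
top rack 0.91 [196. 322.] [ 0.574 -0.012  0.01 ]
top key_mid 0.69 [132. 277.] [0.779 0.12  0.01 ]
top key_mid 0.45 [204. 394.] [ 0.544 -0.229  0.01 ]
top key_mid 0.44 [192. 427.] [ 0.58  -0.335  0.01 ]
top opener_mid 0.44 [181. 317.] [0.62 0.   0.01]
top stick_mid 0.73 [199. 248.] [0.573 0.212 0.01 ]
top stick_mid 0.72 [166. 383.] [ 0.662 -0.203  0.01 ]
top stick_mid 0.67 [183. 292.] [0.616 0.077 0.01 ]
top tab_left 0.79 [218. 292.] [0.508 0.077 0.045]
top tab_middle 0.53 [213. 323.] [ 0.52  -0.011  0.045]
top tab_right 0.54 [210. 348.] [ 0.527 -0.086  0.045]
top slot_left 0.87 [182. 290.] [0.62  0.082 0.01 ]
top slot_right 0.55 [174. 344.] [ 0.64  -0.081  0.01 ]
top jar 0.94 [165. 383.] [ 0.665 -0.203  0.01 ]
top jar 0.68 [184. 290.] [0.613 0.084 0.01 ]
top dish 0.78 [196. 246.] [0.58  0.217 0.01 ]
top dish 0.47 [215. 321.] [ 0.516 -0.007  0.01 ]
side rack 0.61 [213. 316.] [ 0.566 -0.012  0.01 ]
side key_mid 0.57 [265. 380.] [ 0.587 -0.338  0.01 ]
side key_mid 0.49 [253. 348.] [ 0.536 -0.241  0.01 ]
side key_mid 0.44 [267. 317.] [ 0.415 -0.232  0.01 ]
side opener_mid 0.36 [202. 354.] [ 0.727 -0.039  0.01 ]
side opener_mid 0.17 [327. 366.] [ 0.396 -0.493  0.01 ]
side stick_mid 0.59 [195. 312.] [0.617 0.085 0.01 ]
side stick_mid 0.54 [207. 327.] [ 0.623 -0.005  0.01 ]
side tab_left 0.6 [198. 289.] [0.511 0.078 0.045]
side tab_middle 0.52 [205. 332.] [ 0.618 -0.041  0.045]
side tab_middle 0.44 [210. 299.] [0.503 0.    0.045]
side tab_right 0.52 [223. 325.] [ 0.538 -0.109  0.045]
side slot_left 0.83 [197. 315.] [0.623 0.068 0.01 ]
side slot_middle 0.98 [206. 329.] [ 0.633 -0.006  0.01 ]
side slot_middle 0.73 [193. 312.] [0.628 0.097 0.01 ]
side slot_right 0.85 [217. 340.] [ 0.628 -0.078  0.01 ]
side jar 0.56 [233. 373.] [ 0.667 -0.213  0.01 ]
side dish 0.59 [187. 289.] [0.574 0.181 0.01 ]
```

```bash
python3 - <<'E'
import cv2
i=cv2.imread("pics/top0.png"); cv2.imwrite("pics/top0c.png",cv2.resize(i[100:250,210:450],None,fx=3.3,fy=3.3,interpolation=cv2.INTER_CUBIC))
E
```

```text
(no output)
```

View pics/top0c.png

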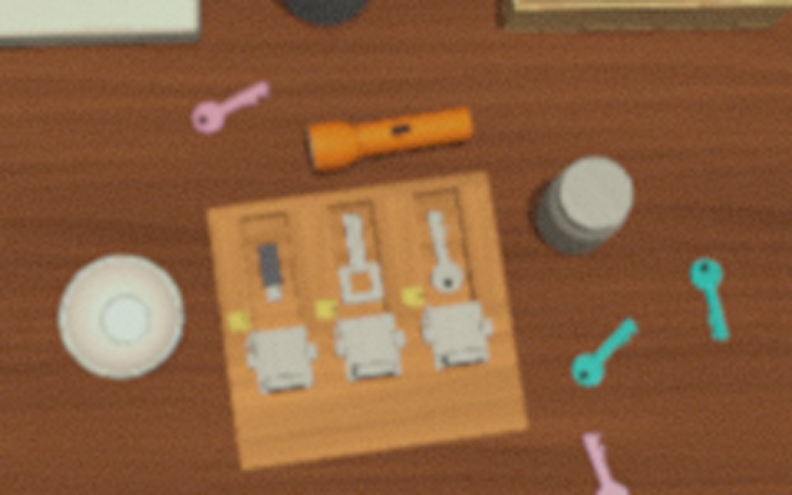

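The steel key (round bow, small hole) lies in the right slot at about crop (442,255), which is full image (177,344). The middle slot holds the square-headed opener at crop (358,255) and the left slot the stick at crop (270,268). Other things that could pass for the key are the pink ones at crop (230,108) and (603,465) and the turquoise ones at crop (605,350) and (712,298). The grey one in the right slot is my choice, and I'll check it in the wrist view.

```bash
python3 - <<'E'
from h import *
np.set_printoptions(precision=4,suppress=True)
s=read_state(); R=Rn.from_rotvec(s["ee_rot"]).as_matrix(); print(R, s["joint_positions"])
print(np.array(get_calibration("wrist")["tool_from_camera"]))
P=meet([ray("top",[210,348]),ray("side",[223,325])]); L=meet([ray("top",[218,292]),ray("side",[198,289])]); print(P,L)
yaw=np.arctan2(-(L-P)[0],(L-P)[1]); print("yaw",yaw)
ex=np.array([np.cos(yaw),np.sin(yaw),0])
# hover: 120 mm before tab
H=P-0.06*ex; H[2]=0.20
xa=np.arctan2(R[1,0],R[0,0]); print("tool x az",xa)
print("H",H,"delta in tool now mm",R.T@(H-s["tool_pos"])*1000)
for k in range(-2,3):
    d=(yaw+k*np.pi/2-xa+np.pi)%(2*np.pi)-np.pi; print(k,"turn about tool z",-d)
E
```

```text
[[-0.9438  0.3305  0.    ]
 [ 0.3305  0.9438  0.0001]
 [ 0.      0.0001 -1.    ]] [1.1237 0.3773 0.081  1.2744 0.     1.4605]
[[-0.0004 -0.9522 -0.3056  0.0788]
 [ 1.     -0.0008  0.0009  0.0009]
 [-0.0011 -0.3056  0.9522 -0.1206]
 [ 0.      0.      0.      1.    ]]
[ 0.5367 -0.0924  0.0327] [0.5088 0.0775 0.0475]
yaw 0.16259703485190247
tool x az 2.8047875096039303
H [ 0.4775 -0.1021  0.2   ] delta in tool now mm [-484.4318 -513.6573   53.2772]
-2 turn about tool z -0.49940217883776583
-1 turn about tool z -2.0701985056326624
0 turn about tool z 2.6421904747520277
1 turn about tool z 1.0713941479571312
2 turn about tool z -0.4994021788377654
```

Call:
apply_moves(motion=[{"travel": [0,0,0],"turn": [0,0,-0.1],"claw": 1},{"travel": [0,0,0],"turn": [0,0,-0.1],"claw": 1},{"travel": [0,0,0],"turn": [0,0,-0.1],"claw": 1},{"travel": [0,0,0],"turn": [0,0,-0.1],"claw": 1},{"travel": [0,0,0],"turn": [0,0,-0.1],"claw": 1},{"travel": [-7.5,-28.5,2],"turn": [0,0,0],"claw": 1},{"travel": [-7.5,-28.5,2],"turn": [0,0,0],"claw": 1},{"travel": [-7.5,-28.5,2],"turn": [0,0,0],"claw": 1},{"travel": [-7.5,-28.5,2],"turn": [0,0,0],"claw": 1},{"travel": [-7.5,-28.5,2],"turn": [0,0,0],"claw": 1},{"travel": [-7.5,-28.5,2],"turn": [0,0,0],"claw": 1},{"travel": [-7.5,-28.5,2],"turn": [0,0,0],"claw": 1},{"travel": [-7.5,-28.5,2],"turn": [0,0,0],"claw": 1},{"travel": [-7.5,-28.5,2],"turn": [0,0,0],"claw": 1},{"travel": [-7.5,-28.5,2],"turn": [0,0,0],"claw": 1},{"travel": [-7.5,-28.5,2],"turn": [0,0,0],"claw": 1},{"travel": [-7.5,-28.5,2],"turn": [0,0,0],"claw": 1},{"travel": [-7.5,-28.5,2],"turn": [0,0,0],"claw": 1},{"travel": [-7.5,-28.5,2],"turn": [0,0,0],"claw": 1},{"travel": [-7.5,-28.5,2],"turn": [0,0,0],"claw": 1}])

```text
t: 2.97
tool_pos: [0.3709, 0.1378, 0.2235]
ee_rot: [-0.256, 3.13, 0.0]
wrist_force: [-0.1, 0.6, -0.2]
finger_gap: 0.0001
grip_force: 0.0
```

Call:
apply_moves(motion=[{"travel": [-7.5,-28.5,2],"turn": [0,0,0],"claw": 1},{"travel": [-7.5,-28.5,2],"turn": [0,0,0],"claw": 1},{"travel": [-7.5,-28.5,2],"turn": [0,0,0],"claw": 1},{"travel": [-7.5,-28.5,2],"turn": [0,0,0],"claw": 1},{"travel": [-7.5,-28.5,2],"turn": [0,0,0],"claw": 1},{"travel": [-7.5,-28.5,2],"turn": [0,0,0],"claw": 1},{"travel": [-7.5,-28.5,2],"turn": [0,0,0],"claw": 1},{"travel": [-7.5,-28.5,2],"turn": [0,0,0],"claw": 1},{"travel": [-5,-20,2],"turn": [0,0,0],"claw": 1},{"travel": [0,0,0],"turn": [0,0,0],"claw": 1},{"travel": [0,0,0],"turn": [0,0,0],"claw": 1}])

```text
t: 3.88
tool_pos: [0.4751, -0.0957, 0.2051]
ee_rot: [0.253, -3.131, -0.001]
wrist_force: [0.8, 0.5, 0.0]
finger_gap: 0.0002
grip_force: 0.0
```

```bash
cat > w.py <<'E'
from h import *
import sys
np.set_printoptions(precision=4,suppress=True)
s=read_state(); print(s["tool_pos"],s["ee_rot"],s["joint_positions"],s["finger_gap"])
cv2.imwrite(sys.argv[1],grab_frame("wrist"))
for n in ["key_mid","opener_mid","stick_mid","rack","tab_left","tab_middle","tab_right","slot_left","slot_middle","slot_right"]:
    for d in pinpoint("wrist",n)[:2]:
        print(n,round(d["p"],2),np.round(d["centre"]), onz("wrist",d["centre"],0.045 if "tab" in n else 0.01,s))
E
python3 w.py pics/w1.png
```

```text
[ 0.4751 -0.0957  0.2051] [ 0.253  -3.1312 -0.0008] [-0.3301  0.217  -0.2667  1.0874  0.0004 -0.4913] 0.0001952533963894235
key_mid 0.94 [109. 186.] [ 0.43  -0.219  0.01 ]
key_mid 0.84 [242.  72.] [ 0.5826 -0.3289  0.01  ]
stick_mid 0.55 [245. 304.] [ 0.548  -0.0912  0.01  ]
stick_mid 0.52 [327. 444.] [0.6243 0.0816 0.01  ]
rack 0.98 [272. 379.] [ 0.5671 -0.0072  0.01  ]
rack 0.33 [246. 305.] [ 0.5486 -0.0899  0.01  ]
tab_left 0.68 [250. 476.] [0.5104 0.0661 0.045 ]
tab_left 0.29 [271. 377.] [ 0.5468 -0.0206  0.045 ]
tab_middle 0.82 [246. 393.] [ 0.5191 -0.0118  0.045 ]
tab_right 0.72 [242. 304.] [ 0.528  -0.0934  0.045 ]
tab_right 0.67 [326. 444.] [0.5979 0.0601 0.045 ]
slot_left 0.85 [325. 443.] [0.621 0.079 0.01 ]
slot_middle 0.19 [324. 442.] [0.62   0.0775 0.01  ]
```

View pics/w1.png

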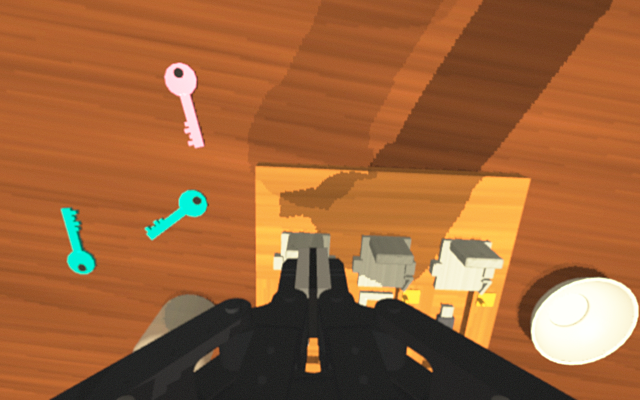

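The wrist view shows the three tabs at (304,242), (393,246) and (476,250), given as (col,row), with pink and turquoise keys on the left. The fingers hide the right slot, so I'll make the close check on the saved side view and fit the rack corners for its pose.

```bash
python3 - <<'E'
from h import *
np.set_printoptions(precision=4,suppress=True)
i=cv2.imread("pics/side0.png"); t=cv2.imread("pics/top0.png")
a=cv2.resize(i[170:260,260:400],(700,450),interpolation=cv2.INTER_CUBIC); cv2.imwrite("pics/sidec.png",a)
C=[(210,210),(487,172),(527,428),(243,467)]  # far-left, far-right, near-right, near-left in crop
m=np.array([[120,130],[120,-130],[-120,-130],[-120,130]])/1000
w=np.array([onz("top",[100+y/3.3,210+x/3.3],0.02)[:2] for x,y in C]); print(w)
c=w.mean(0); q=w-c; yaw=np.arctan2((m[:,0]*q[:,1]-m[:,1]*q[:,0]).sum(),(m*q).sum())
E=np.array([[np.cos(yaw),-np.sin(yaw)],[np.sin(yaw),np.cos(yaw)]])
print(c,yaw,"resid",q-m@E.T)
tab=c+E@[-0.055,-0.08]; print("tab_right",tab, "mid",c+E@[-.055,0])
for y in (80,0,-80): print(proj("top",[*(c+E@[-.055,y/1000]),.045]),proj("side",[*(c+E@[-.055,y/1000]),.045]))
E
```

```text
[[ 0.6764  0.1312]
 [ 0.7056 -0.1249]
 [ 0.4686 -0.1509]
 [ 0.4411  0.1055]]
[ 0.5729 -0.0098] 0.10962096895290811 resid [[-0.0016 -0.0014]
 [-0.0008  0.0009]
 [ 0.0007  0.0012]
 [ 0.0017 -0.0008]]
tab_right [ 0.527  -0.0953] mid [ 0.5183 -0.0158]
[217.4079 296.9447] [200.4027 290.9541]
[213.6462 324.1652] [210.9438 305.2262]
[209.8965 351.2476] [222.1616 320.4251]
```

View pics/sidec.png

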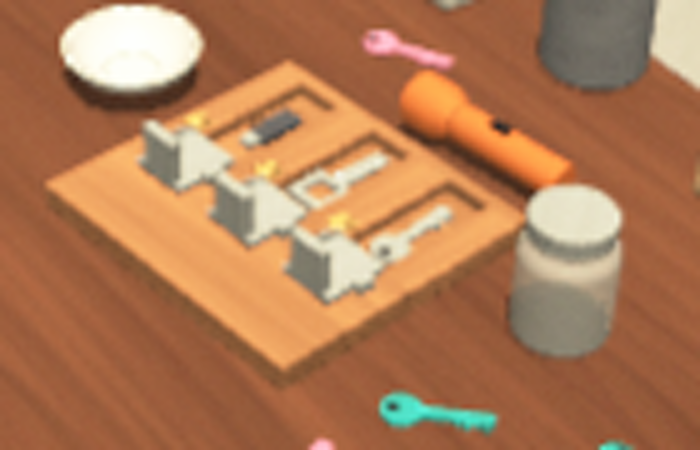

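The side crop settles it: the steel key with the round bow is in the right slot at crop (410,232), the opener in the middle and the stick on the left. I'll push the right tab, so next I straighten up and go down in front of it.

Call:
apply_moves(motion=[{"travel": [0,0,0],"turn": [0,0,0.05],"claw": 1},{"travel": [-1.5,-4,22],"turn": [0,0,0],"claw": 1},{"travel": [0,0,25],"turn": [0,0,0],"claw": 1},{"travel": [0,0,25],"turn": [0,0,0],"claw": 1},{"travel": [0,0,25],"turn": [0,0,0],"claw": 1},{"travel": [0,0,25],"turn": [0,0,0],"claw": 1},{"travel": [0,0,15],"turn": [0,0,0],"claw": 1},{"travel": [0,0,10],"turn": [0,0,0],"claw": 1},{"travel": [0,0,0],"turn": [0,0,0],"claw": 1},{"travel": [0,0,0],"turn": [0,0,0],"claw": 1}])

```text
t: 5.27
tool_pos: [0.4764, -0.0985, 0.058]
ee_rot: [0.178, -3.135, -0.001]
wrist_force: [-0.0, 0.3, -0.1]
finger_gap: -0.0001
grip_force: 0.0
```

```bash
python3 w.py pics/w2.png
```

```text
[ 0.4764 -0.0985  0.058 ] [ 0.1778 -3.1353 -0.001 ] [-0.3345  0.3602 -0.4918  0.7202  0.0001 -0.4478] -7.733858452718217e-05
key_mid 0.84 [311.  94.] [ 0.5359 -0.2216  0.01  ]
key_mid 0.82 [129.  89.] [ 0.4279 -0.2146  0.01  ]
rack 0.87 [376. 430.] [ 0.5621 -0.0116  0.01  ]
tab_left 0.85 [365. 627.] [0.5098 0.0647 0.045 ]
tab_right 0.66 [369. 309.] [ 0.5301 -0.0931  0.045 ]
```

View pics/w2.png

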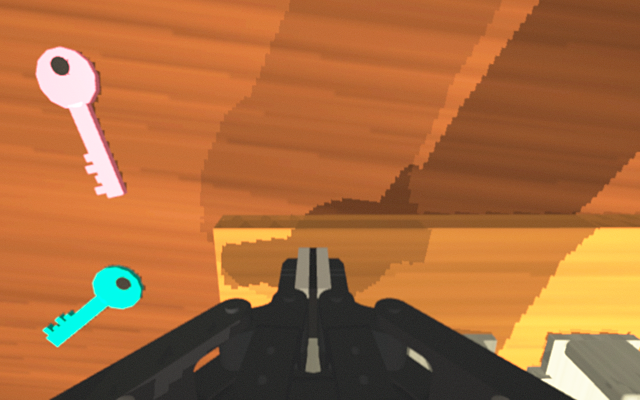

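The fingers stand centred before the right tab, over bare deck with the deck edge at row 215. Now forward until contact.

Call:
apply_moves(motion=[{"travel": [-13,0,0],"turn": [0,0,0],"claw": 1},{"travel": [-13,0,0],"turn": [0,0,0],"claw": 1},{"travel": [-7,0,0],"turn": [0,0,0],"claw": 1},{"travel": [-7,0,0],"turn": [0,0,0],"claw": 1},{"travel": [-5,0,0],"turn": [0,0,0],"claw": 1},{"travel": [0,0,0],"turn": [0,0,0],"claw": 1},{"travel": [0,0,0],"turn": [0,0,0],"claw": 1}])

```text
t: 6.4
tool_pos: [0.5207, -0.0937, 0.058]
ee_rot: [0.178, -3.135, 0.0]
wrist_force: [-2.3, -1.4, 1.8]
finger_gap: 0.0002
grip_force: 1.3
```

Call:
apply_moves(motion=[{"travel": [-8,0,0],"turn": [0,0,0],"claw": 1},{"travel": [-8,0,0],"turn": [0,0,0],"claw": 1},{"travel": [-8,0,0],"turn": [0,0,0],"claw": 1},{"travel": [-8,0,0],"turn": [0,0,0],"claw": 1},{"travel": [-6,0,0],"turn": [0,0,0],"claw": 1},{"travel": [0,0,0],"turn": [0,0,0],"claw": 1},{"travel": [0,0,0],"turn": [0,0,0],"claw": 1}])

```text
t: 6.98
tool_pos: [0.5585, -0.0891, 0.0578]
ee_rot: [0.178, -3.135, -0.001]
wrist_force: [-5.0, -0.4, 1.2]
finger_gap: -0.0001
grip_force: 2.4
```

```bash
python3 - <<'E'
from h import *
a=grab_frame("side")[170:260,260:400]; b=grab_frame("top")[150:240,270:410]
cv2.imwrite("pics/push.png",np.hstack([cv2.resize(x,(400,257),interpolation=cv2.INTER_CUBIC) for x in (a,b)]))
E
```

```text
(no output)
```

View pics/push.png

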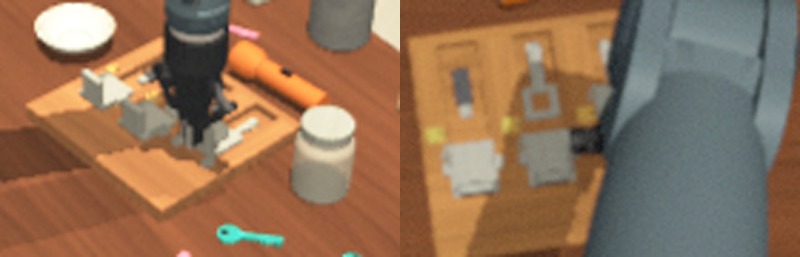

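The right slide is pushed in (side crop around (210,145)). A force of 5.0 N means about 43 mm of travel, so it is past the pin. Next I back away.

Call:
apply_moves(motion=[{"travel": [4,0,0],"turn": [0,0,0],"claw": 1},{"travel": [4,0,0],"turn": [0,0,0],"claw": 1},{"travel": [4,0,0],"turn": [0,0,0],"claw": 1},{"travel": [6,0,0],"turn": [0,0,0],"claw": 1},{"travel": [12,0,0],"turn": [0,0,0],"claw": 1},{"travel": [15,0,0],"turn": [0,0,0],"claw": 1},{"travel": [18,0,0],"turn": [0,0,0],"claw": 1},{"travel": [18,0,0],"turn": [0,0,0],"claw": 1},{"travel": [0,0,-25],"turn": [0,0,0],"claw": 1},{"travel": [0,0,-30],"turn": [0,0,0],"claw": 1},{"travel": [0,0,-30],"turn": [0,0,0],"claw": 1},{"travel": [0,0,-30],"turn": [0,0,0],"claw": 1},{"travel": [0,0,-30],"turn": [0,0,0],"claw": 1},{"travel": [15,25,0],"turn": [0,0,0],"claw": 1},{"travel": [0,30,0],"turn": [0,0,0],"claw": 1},{"travel": [0,30,0],"turn": [0,0,0],"claw": 1},{"travel": [0,30,0],"turn": [0,0,0],"claw": 1},{"travel": [0,30,0],"turn": [0,0,0],"claw": 1},{"travel": [0,30,0],"turn": [0,0,0],"claw": 1},{"travel": [0,0,0],"turn": [0,0,0],"claw": 1}])

```text
t: 8.75
tool_pos: [0.4446, 0.0778, 0.2044]
ee_rot: [-0.186, 3.132, 0.005]
wrist_force: [-0.1, 0.3, 0.3]
finger_gap: 0.0002
grip_force: 0.0
```

```bash
python3 - <<'E'
from h import *
a=grab_frame("side")[170:260,260:400]; b=grab_frame("top")[150:240,270:410]
cv2.imwrite("pics/after.png",np.hstack([cv2.resize(x,(400,257),interpolation=cv2.INTER_CUBIC) for x in (a,b)]))
for n in("tab_right","tab_middle","tab_left"):
  for c in("top","side"):
    for d in pinpoint(c,n)[:2]: print(n,c,round(d["p"],2),onz(c,d["centre"],.045).round(3))
E
```

```text
tab_right top 0.56 [ 0.551 -0.083  0.045]
tab_right side 0.61 [ 0.561 -0.097  0.045]
tab_middle top 0.67 [ 0.519 -0.014  0.045]
tab_middle side 0.51 [ 0.509 -0.016  0.045]
tab_middle side 0.18 [ 0.613 -0.028  0.045]
tab_left top 0.7 [ 0.655 -0.196  0.045]
tab_left top 0.46 [ 0.555 -0.08   0.045]
tab_left side 0.44 [0.51  0.076 0.045]
```

View pics/after.png

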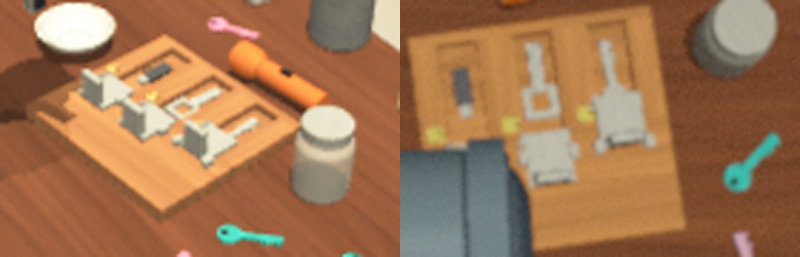

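The right slide is latched at mid position, covering the key's bow (top crop around (618,115)). Its tab has moved about 28 mm, the other slides are at rest, and the robot is clear.

```bash
python3 -c "
from bench import *
print(job_done())"
```

```text
the job is handed in; nothing more can be done
None
```

The house key is locked in: I pushed the right slot's slide about 43 mm, let it go, and the last pictures show it latched at mid position; nothing else appears to have moved, the robot is clear, and the job is handed in (no verdict was returned).

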